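Slide a mounting plate out over the tray edge and lay it on the marking rest

ROBOT

A 7-joint arm with a two-finger parallel gripper is mounted at the origin on the work surface. World frame = base frame: x ahead of the robot, y to its left, z up, the work surface at z = 0. Lengths are in m, angles in rad, forces in N, time in s.
With the tool pointing down it reaches from about 0.35 to 0.9 m from the base axis. Payload 19.9 kg.
Tool frame: the origin (TCP) lies at the very end of the fingers, on their centre line; the grasp point (between the pads) lies ctrl.grasp_offset behind it (ctrl.grasp_offset is the distance from the TCP to the grasp point, in m); x points along the fingers, y is the direction in which the jaws open and shut, and the axes are right-handed (so a half turn about x gives the same grasp; the last joint's range is limited). The gripper opens to 85 mm and grips with 20 to 120 N. Pads are 22 mm wide; open, the fingers measure 114 mm over their backs; the gripper's body (76 mm by 85 mm) begins 54 mm behind the grasp point. The pads swing forward as they close: fully open they stand 13 mm farther back than shut.
Start: joints at [-1.347, 0.417, -0.01, 1.614, 0.005, 1.111, -0.053], TCP at [0.164, 0.603, 0.231] pointing down, gripper open.
Joint ranges: [-2.81, 2.81], [-0.39, 2.02], [-1.27, 1.25], [0.06, 2.57], [-1.19, 4.33], [0.19, 2], [-2.82, 2.82]. Speed limits (rad/s): [1.89, 1.89, 2.39, 2.39, 3.01, 3.01, 3.01].

INTERFACE

Orientations are given as a 3x3 rotation matrix whose columns are the frame's x, y, z axes.
In Python, from plant import ctrl gives the robot as it stands.
- The arm moves only by the tool apply_moves, never from a script. Its argument "deltas" is a list of rows, each a list of 3 entries, a list of its own where there are three numbers: the finger opening in cm, from 0 to 8.54, then the shift along the tool's x, y, z in cm, then the turn, a rotation vector about the tool's x, y, z in rad. In form: [[gripper, [dx, dy, dz], [rx, ry, rz]], ...]. A call has 1 to 5 rows; each row is the pose to reach, as a shift and turn from the pose commanded when the call began, along the tool's axes at that moment; what a row does not reach only later rows make up. A row lasts 1/12 s, in which the tool goes at most 41.7 mm and 7.16 degrees, less where a joint would pass 70% of its speed; a pose out of reach is approached as far as the arm can. A call with a gripper value outside its range is refused whole. The fingers move at their own pace and stop on an object; "force" is the grip in N (left out, the last holds). Time passes only in rows, so rows that repeat a pose let the fingers close. It gives the time, the measured TCP pose, the force and the opening at its end, in the units of the state.
- ctrl.observe(): the state, without advancing time (a new reading comes with each control period).
- ctrl.camera(name): name is "scene" or "top"; returns a dict with "img" (384x512x3 uint8, blue, green, red), "z_map" (384x512 float32, m along the optical axis (not along the pixel's ray), 0 where there is no reading), "fx", "fy", "cx", "cy" (pixels), "cam_to_world" (4x4, takes a point from camera to world coordinates). Camera axes: x right, y up, looking along -z (the intrinsics and any distortion apply to the point x, -y, -z); pixel columns grow to the right and rows downward; lengths in m; the calibration is good to about 2 mm. A picture is of the moment at which its call begins.
- ctrl.sign_off(): hands the job in, once; it reports no verdict.
The state is a dict: "clock": time; "joint_positions": joint angles; "dq": joint speeds; "tau": joint torques, N m; "tool_pos": TCP position; "tool_rot": TCP orientation; "contact_force": force on the tool from outside, world axes, zero at the start; "wrist_torque": the same for the moment, N m; "gripper_width": finger opening in m.
Only numpy, scipy, OpenCV 4.12 (cv2) and the standard library are available. Lean on these libraries where they do the work, as an engineer would, in place of code of your own. Each camera call takes 0.05 s, during which the arm holds its last target.

TASK

The flat aluminium mounting plate lies between the red lips on top of the low black drawer unit: slide it, without lifting, towards the open edge until a bit over a third of its length sticks out, still lying flat. Then grip it by the part that sticks out, carry it to the yellow-based marking rest and set it down gently, flat across both rubber-topped rails, centred on the rest with its length square across the rails, touching down before you let go. Do not drop it on the bench, and leave the lockring, chain tool, grease jar and wrench where they lie.

Things in the scene. Friction and masses are not known exactly. Their poses are not given: they have to be found in the camera images.
- plate_mid (a point): centre (half-way up) of the loose aluminium mounting plate, 110 mm long (its x), 66 mm wide (its y), 5 mm thick (z up), 60 to 130 g, with a 22 mm hole in the middle and a slot 26 x 10 mm either side of it. It starts flat on the black drawer unit's top, its length roughly along the unit's x, wholly on the unit, 30 mm or more of free top behind its rear (+x) end
- plate: the same plate; origin at the centre of its underside, same axes. It slides with ordinary friction and tips over the edge if more than half of it sticks out
- tray_edge (a point): middle of the open front edge of the drawer unit's top, at the level of the top, 60 mm above the bench. Axes of the unit: x points from this edge inward over the top, away from the robot (yaw up to 0.3 rad either way), y to the left along the edge, z up
- tray: the fixed low black drawer unit, 190 mm long (x), 106 mm wide (y), top 60 mm above the bench; origin at the centre of its underside. Red lips 8 mm wide and 10 mm high stand on both long sides and along the rear, leaving 90 mm of clear width (too little for fingers on both sides of the plate) and 182 mm of clear length; its edge facing the robot is open
- rest_top (a point): centre of the marking rest, at the level of its rail tops, 55 mm above the bench. Axes of the rest: x is the direction for the plate's length (either way round), roughly away from the robot (yaw up to 0.3 rad either way), z up
- rest: the rest, fixed to the bench; origin at the centre of its underside. Two steel rails with black rubber tops run along its y, 30 mm either side of the centre in x, each 14 mm wide, 46 mm long, over a yellow base 130 x 90 x 8 mm. The plate is wider than the rails: fingers at its sides pass beside them. Rest and drawer unit stand one left, one right of the middle, either way
- lockring: loose flat steel lockring, 68 mm across, 6 mm high, lying on the bench between the drawer unit and the rest; leave alone
- chain_tool: loose dark steel chain tool, about 90 mm long, 18 mm high, lying on the bench; leave alone
- grease: loose grease jar, 70 mm in diameter, 60 mm high, at the right of the bench; leave alone
- wrench: loose wrench lying on the bench at the left; leave alone
There are look-alikes about, which are no part of the job. What is meant by the plate is not blue, and is the larger of those in its own colour.

How it is judged:
By the outcome, as a careful person would: the job done as asked, in the order asked, and still so for the second after the job is handed in, with the robot touching nothing.
It also fails if it takes over 53 s, if anything falls off the work surface, if the arm or the gripper's body presses on something with over 40 N, if the wrist force passes 120 N, or if a joint passes its speed limit or range.

## Working session

There is one attempt and no reset: what is moved stays moved. The work goes in short steps, Python scripts to look and compute and a tool call to move; the robot and the scene stay as the last step left them, time stands still between calls to the robot, and variables do not carry over. Pictures are saved under pics/ and viewed, and the job is handed in when it is done.

Besides the shell and the picture viewer there is one more tool, called after "Emit:" by a JSON object that holds its "fn" and its "kwargs", one argument or row to a line. apply_moves: Moves the arm, as the interface text tells. Its arguments: {"type":"object","properties":{"deltas":{"type":"array"},"force":{"type":"number"}},"required":["deltas"]}

```bash
ls; mkdir -p pics; python3 - <<'E'
from plant import ctrl
import cv2,pickle
import numpy as np
np.set_printoptions(precision=4,suppress=True)
d={}
for n in("scene","top"):
    c=ctrl.camera(n); d[n]=c
    cv2.imwrite(f"pics/{n}0.png",c["img"]); print(n,c.keys(),c["fx"],c["fy"],c["cx"],c["cy"]);print(c["cam_to_world"])
pickle.dump(d,open("cam0.pkl","wb"))
o=ctrl.observe()
for k in o: print(k,o[k])
print(ctrl.grasp_offset)
E
```

```text
pics
scene dict_keys(['img', 'z_map', 'fx', 'fy', 'cx', 'cy', 'cam_to_world']) 403.3086127269084 403.3086127269084 253.2605653657237 196.90577352515263
[[ 0.4877 -0.6115  0.6231  1.1918]
 [ 0.8729  0.3307 -0.3587 -0.393 ]
 [ 0.0133  0.7188  0.695   0.8413]
 [ 0.      0.      0.      1.    ]]
top dict_keys(['img', 'z_map', 'fx', 'fy', 'cx', 'cy', 'cam_to_world']) 429.53327910607896 429.53327910607896 260.98777559670384 192.24499214102966
[[-0.013   0.9937 -0.1114  0.358 ]
 [-0.9998 -0.0144 -0.0124 -0.0168]
 [-0.014   0.1112  0.9937  1.1506]
 [ 0.      0.      0.      1.    ]]
clock 0.1
joint_positions [-1.3475  0.4179 -0.0103  1.6141  0.0047  1.1107 -0.053 ]
dq [-0.      0.0003  0.0009 -0.0018  0.0023  0.0008 -0.0006]
tau [  0.0013 -86.5828   0.6805 -43.5633   0.0193   0.005    0.0001]
tool_pos [0.1635 0.6029 0.2308]
tool_rot [[-0.0002  0.2617  0.9651]
 [-0.001   0.9651 -0.2617]
 [-1.     -0.001   0.0001]]
contact_force [ 0.5639  0.4864 -0.5535]
wrist_torque [-0.0108 -0.0319 -0.021 ]
gripper_width 0.08541025953144589
0.0187
```

View pics/top0.png

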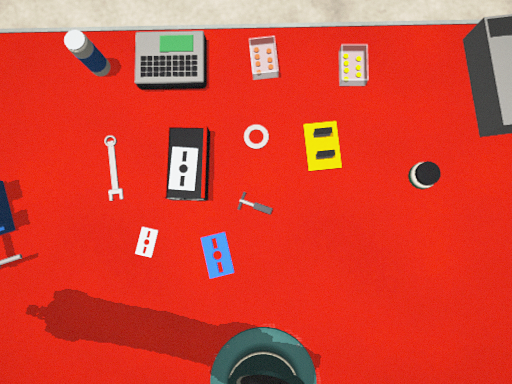

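View pics/scene0.png

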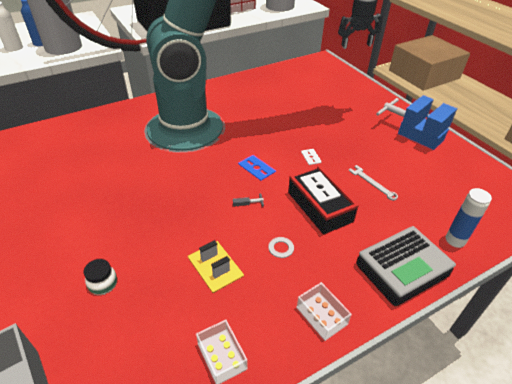

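The top view has three slotted plates:
- A white/silver one on the drawer unit at about (184,169).
- A small white one on the bench at (147,242).
- A blue one at (217,255).

The one on the unit is the target, because it isn't blue, it's the larger in its colour, and it lies on the drawer top. The rest is at (322,146). Next I'll confirm in an enlarged crop and measure.

```bash
cat > h.py <<'E'
import numpy as np,cv2
np.set_printoptions(precision=4,suppress=True)
def ray(c,px,z):
    px=np.atleast_2d(np.asarray(px,float)); M=c["cam_to_world"]
    d=np.c_[(px[:,0]-c["cx"])/c["fx"],-(px[:,1]-c["cy"])/c["fy"],-np.ones(len(px))]@M[:3,:3].T
    o=M[:3,3]; t=(z-o[2])/d[:,2]
    return o+t[:,None]*d
def proj(c,P):
    P=np.atleast_2d(P);M=c["cam_to_world"];q=(P-M[:3,3])@M[:3,:3]
    return np.c_[c["cx"]+c["fx"]*q[:,0]/-q[:,2],c["cy"]-c["fy"]*q[:,1]/-q[:,2]]
def rect(c,mask,z,roi=None):
    """largest contour of mask -> ray cast to plane -> minAreaRect (mm)"""
    m=mask.astype(np.uint8)
    if roi is not None:
        k=np.zeros_like(m);x0,y0,x1,y1=roi;k[y0:y1,x0:x1]=1;m=m*k
    cs,_=cv2.findContours(m,cv2.RETR_EXTERNAL,cv2.CHAIN_APPROX_NONE)
    k=max(cs,key=cv2.contourArea)
    W=ray(c,k[:,0,:],z)[:,:2]*1000
    r=cv2.minAreaRect(W.astype(np.float32)); b=cv2.boxPoints(r)
    e=[b[1]-b[0],b[2]-b[1]]; L=max(e,key=np.linalg.norm); s=min(e,key=np.linalg.norm)
    if L[0]<0:L=-L
    return np.array(r[0]),np.linalg.norm(L),np.linalg.norm(s),np.arctan2(L[1],L[0]),len(k)
E
python3 - <<'E'
from h import *
import pickle
d=pickle.load(open("cam0.pkl","rb"))
A=d["top"]["img"][110:290,90:360];B=d["scene"]["img"][140:300,170:420]
cv2.imwrite("pics/crop0.png",cv2.resize(A,None,fx=2.9,fy=2.9,interpolation=2))
for n,roiP,roiR in(("top",(160,120,215,205),(295,115,350,175)),("scene",(280,160,360,235),(180,235,250,295))):
    c=d[n];hsv=cv2.cvtColor(c["img"],cv2.COLOR_BGR2HSV)
    H,S,V=cv2.split(hsv)
    print(n,"plate",rect(c,(S<60)&(V>150),.065,roiP))
    print(n,"rest base",rect(c,(H>20)&(H<38)&(S>120)&(V>120),.008,roiR))
    dark=(V<75)
    print(n,"rails");
    k=np.zeros(dark.shape,np.uint8);x0,y0,x1,y1=roiR;k[y0:y1,x0:x1]=dark[y0:y1,x0:x1]
    cs,_=cv2.findContours(k,0,1)
    for q in cs:
        if cv2.contourArea(q)>30:print(rect(c,cv2.drawContours(k*0,[q],-1,1,-1),.055))
    notbench=~((S>170)&((H<8)|(H>172))&(V>100))
    print(n,"unit",rect(c,dark|((S<60)&(V>150)),.06,roiP))
    for nm,roi,zz in(("plate",roiP,.065),("rest",roiR,.055)):
        z=c["z_map"][roi[1]:roi[3],roi[0]:roi[2]]
        v,u=np.nonzero(z>0);zz=z[v,u];u=u+roi[0];v=v+roi[1]
        P=np.c_[(u-c["cx"])/c["fx"]*zz,-(v-c["cy"])/c["fy"]*zz,-zz]@c["cam_to_world"][:3,:3].T+c["cam_to_world"][:3,3]
        print(nm,"height hist",np.histogram(P[:,2],bins=np.arange(-.01,.085,.005)))
E
```

```text
top plate (array([545.0356, 196.2899]), np.float32(111.79612), np.float32(68.011765), np.float32(-0.086001754), 134)
top rest base (array([ 611.4297, -169.3154]), np.float32(129.56871), np.float32(90.62452), np.float32(0.08727503), 156)
top rails
(array([ 580.1318, -170.9734]), np.float32(44.570145), np.float32(14.636387), np.float32(-1.4852679), 39)
(array([ 639.7778, -166.3984]), np.float32(42.86775), np.float32(15.078034), np.float32(-1.485387), 39)
top unit (array([558.9987, 193.4615]), np.float32(186.50154), np.float32(86.26882), np.float32(-0.033717312), 202)
plate height hist (array([   7,  438,  798,   50,   30,   23,   19,   23,   32,   29,   25,
         40,   43,  566, 1272,  894,  356,   12]), array([-0.01 , -0.005,  0.   ,  0.005,  0.01 ,  0.015,  0.02 ,  0.025,
        0.03 ,  0.035,  0.04 ,  0.045,  0.05 ,  0.055,  0.06 ,  0.065,
        0.07 ,  0.075,  0.08 ]))
rest height hist (array([   2,  538, 1158,  871,  414,   21,   13,   14,   17,   16,   11,
         11,   62,  136,    3,    0,    0,    0]), array([-0.01 , -0.005,  0.   ,  0.005,  0.01 ,  0.015,  0.02 ,  0.02
[... 618 characters left out ...]
2(167.19846), np.float32(82.57831), np.float32(-0.03226199), 120)
plate height hist (array([   0,  919, 2163,  149,   89,   85,   88,   88,   88,   86,   87,
         95,   87,  284,  807,  589,  272,    0]), array([-0.01 , -0.005,  0.   ,  0.005,  0.01 ,  0.015,  0.02 ,  0.025,
        0.03 ,  0.035,  0.04 ,  0.045,  0.05 ,  0.055,  0.06 ,  0.065,
        0.07 ,  0.075,  0.08 ]))
rest height hist (array([   1,  749, 1861,  823,  221,   37,   54,   40,   46,   40,   50,
         35,  102,  119,    0,    0,    0,    0]), array([-0.01 , -0.005,  0.   ,  0.005,  0.01 ,  0.015,  0.02 ,  0.025,
        0.03 ,  0.035,  0.04 ,  0.045,  0.05 ,  0.055,  0.06 ,  0.065,
        0.07 ,  0.075,  0.08 ]))
```

View pics/crop0.png

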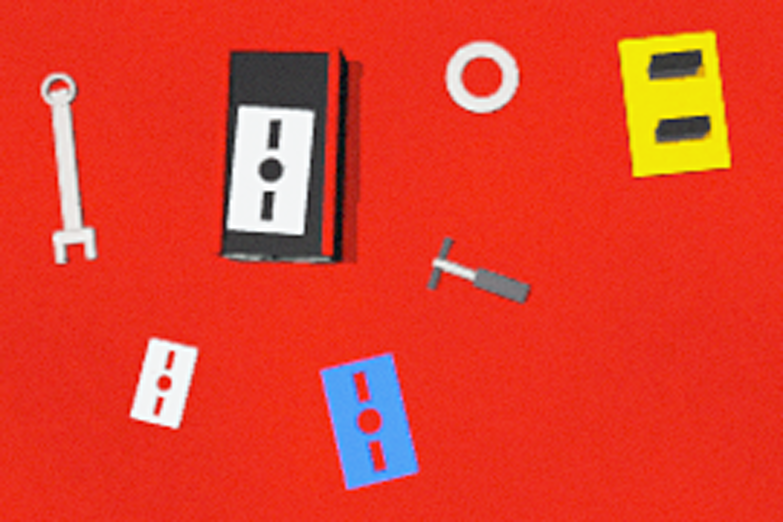

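The crop confirms it. The drawer-top plate at (184,169) measures 112 x 68 mm at z=65 mm, against 110 x 66 mm given. The bench one is much smaller and the other is blue. Next I'll find the front edge and yaw of the unit.

```bash
python3 - <<'E'
from h import *
import pickle
d=pickle.load(open("cam0.pkl","rb"))
A=cv2.resize(d["top"]["img"][118:212,155:220],None,fx=6,fy=6,interpolation=0)
B=cv2.resize(d["scene"]["img"][160:240,280:365],None,fx=4.8,fy=6,interpolation=0)
A=A[:564];B=cv2.resize(B,(400,564),interpolation=0)
cv2.imwrite("pics/unit0.png",np.hstack([A,B]))
c=d["top"];h=cv2.cvtColor(c["img"],cv2.COLOR_BGR2HSV)
for v in range(192,206): print(v,[tuple(int(k) for k in c["img"][v,u]) for u in(172,186,198)], (c["z_map"][v,[172,186,198]]))
E
```

```text
192 [(68, 70, 69), (64, 60, 61), (61, 63, 64)] [1.0981 1.0977 1.1018]
193 [(66, 64, 65), (59, 59, 57), (63, 64, 65)] [1.1014 1.1009 1.1023]
194 [(67, 66, 69), (63, 59, 60), (66, 64, 63)] [1.1025 1.1002 1.0968]
195 [(62, 61, 62), (67, 64, 65), (66, 63, 63)] [1.0963 1.1029 1.0965]
196 [(59, 55, 60), (66, 67, 66), (68, 66, 63)] [1.0995 1.0959 1.0963]
197 [(110, 111, 110), (66, 66, 67), (65, 60, 62)] [1.0989 1.099  1.0951]
198 [(173, 177, 170), (66, 65, 65), (96, 99, 95)] [1.1051 1.1056 1.0975]
199 [(93, 94, 107), (91, 92, 91), (154, 158, 150)] [1.1185 1.1156 1.1087]
200 [(49, 57, 186), (49, 54, 170), (98, 97, 125)] [1.1596 1.159  1.1244]
201 [(24, 42, 243), (17, 37, 247), (23, 39, 211)] [1.1568 1.1576 1.1579]
202 [(21, 43, 238), (30, 46, 240), (20, 52, 244)] [1.1554 1.1547 1.1566]
203 [(28, 43, 236), (30, 43, 238), (18, 47, 241)] [1.162  1.1534 1.1562]
204 [(31, 50, 238), (21, 45, 238), (24, 45, 240)] [1.1548 1.1588 1.1554]
205 [(24, 42, 238), (29, 52, 239), (7, 39, 240)] [1.1574 1.1539 1.1602]
```

View pics/unit0.png

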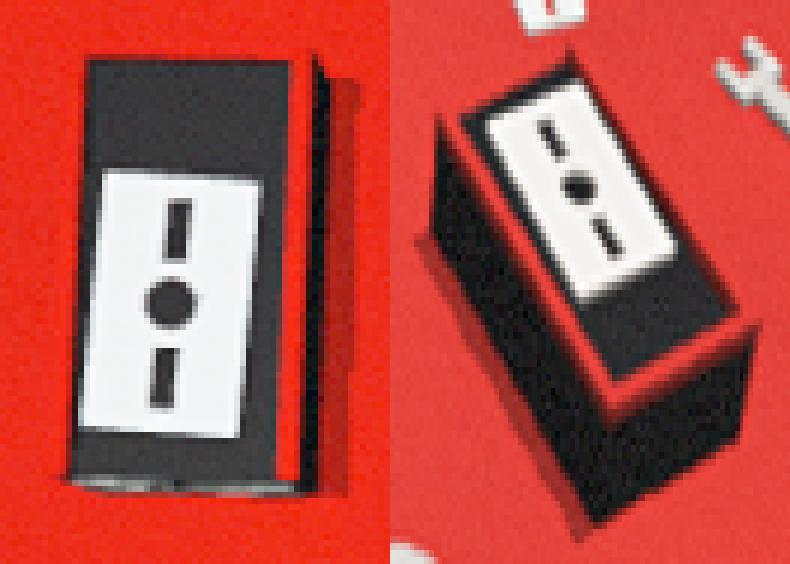

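```bash
python3 - <<'E'
from h import *
import pickle
d=pickle.load(open("cam0.pkl","rb"));c=d["top"];s=d["scene"]
print("front edge",ray(c,[(167.5,196.4),(172,196.6),(198,197.6)],.06))
print("left inner (z .06)",ray(c,[(169.9,128),(167.3,197)],.06))
print("R lip inner top",ray(c,[(203.2,128),(201.2,197.5)],.07))
print("R lip outer top",ray(c,[(207,128),(205,198)],.07))
print("rear lip inner base/top",ray(c,[(185,127.8)],.06))
# scene: (390+..) B px scale x 400/85, y 564/80
f=lambda x,y:(280+(x-390)/400*85,160+y/564*80)
print("scene rear-right inner .. front right", ray(s,[f(455,118),f(610,378),],.07),ray(s,[f(460,118),f(570,72)],.06))
print("scene rear lip corners top", ray(s,[f(605,412),f(757,322)],.07))
E
```

```text
front edge [[0.473  0.2363 0.06  ]
 [0.4723 0.2248 0.06  ]
 [0.4688 0.1581 0.06  ]]
left inner (z .06) [[0.6522 0.2321 0.06  ]
 [0.4715 0.2368 0.06  ]]
R lip inner top [[0.648  0.1436 0.07  ]
 [0.4679 0.1483 0.07  ]]
R lip outer top [[0.6479 0.1338 0.07  ]
 [0.4665 0.1387 0.07  ]]
rear lip inner base/top [[0.6521 0.1926 0.06  ]]
scene rear-right inner .. front right [[0.4828 0.1499 0.07  ]
 [0.6485 0.1451 0.07  ]] [[0.4751 0.1597 0.06  ]
 [0.4836 0.238  0.06  ]]
scene rear lip corners top [[0.6612 0.1322 0.07  ]
 [0.6648 0.2375 0.07  ]]
```

Heights and sizes match the given values:

| Item | Position (m) | Yaw (rad) |
|---|---|---|
| Plate centre | (0.5455, 0.196) | -0.085 |
| Middle of open edge | about (0.471, 0.191) | about -0.03 |
| Rest centre | about (0.613, -0.1695) | 0.088 |

The plan is to push from the rear with nearly closed fingers.

```bash
cat > go.py <<'E'
import sys
from h import *
from plant import ctrl
from scipy.spatial.transform import Rotation as R
def go(x,y,z,yaw):
    o=ctrl.observe();p=np.array(o["tool_pos"]);Q=np.array(o["tool_rot"])
    T=np.array([[0,-np.sin(yaw),np.cos(yaw)],[0,np.cos(yaw),np.sin(yaw)],[-1,0,0]],float)
    d=Q.T@(np.array([x,y,z])-p)*100; r=R.from_matrix(Q.T@T).as_rotvec()
    print("t",round(o["clock"],2),"pos",p,"F",np.array(o["contact_force"]),"w",round(o["gripper_width"]*1000,1),"yaw",round(float(np.arctan2(Q[1,2],Q[0,2])),3))
    print("shift cm",d,"rot",r,"dist",np.linalg.norm(d))
if __name__=="__main__": go(*map(float,sys.argv[1:5]))
E
python3 go.py .626 .189 .18 -.03
```

```text
t 0.1 pos [0.1635 0.6029 0.2308] F [ 0.5639  0.4864 -0.5535] w 85.4 yaw -0.265
shift cm [  5.1095 -27.8407  55.4692] rot [-0.2348 -0.      0.001 ] dist 62.27395836378964
```

Emit:
{"fn": "apply_moves", "kwargs": {
  "deltas": [
    [1.0, [0.5, -8, 16], [-0.1, 0, 0]],
    [1.0, [0.5, -8, 16], [-0.1, 0, 0]],
    [1.0, [1, -9, 18], [-0.2, 0, 0]],
    [1.0, [1, -9, 18], [-0.235, 0, 0]],
    [1.0, [1, -9, 18], [-0.235, 0, 0]]
  ],
  "force": 40
}}

```text
clock: 0.52
tool_pos: [0.3157, 0.4668, 0.221]
tool_rot: [[0.0, 0.028, 1.0], [-0.001, 1.0, -0.028], [-1.0, -0.001, 0.0]]
contact_force: [0.3, 1.0, 0.6]
gripper_width: 0.0255
```

```bash
python3 go.py .626 .189 .18 -.03
```

```text
t 0.52 pos [0.3157 0.4668 0.221 ] F [0.2745 0.9838 0.6486] w 25.5 yaw -0.028
shift cm [  4.1252 -26.8888  31.8002] rot [0.0018 0.0002 0.0007] dist 41.848282444619436
```

Emit:
{"fn": "apply_moves", "kwargs": {
  "deltas": [
    [1.0, [2, -13.4, 15.9], [0, 0, 0]],
    [1.0, [2, -13.4, 15.9], [0, 0, 0]],
    [1.0, [2, -13.4, 15.9], [0, 0, 0]],
    [1.0, [2, -13.4, 15.9], [0, 0, 0]],
    [1.0, [2, -13.4, 15.9], [0, 0, 0]]
  ]
}}

```text
clock: 0.93
tool_pos: [0.4694, 0.3292, 0.2011]
tool_rot: [[-0.0, 0.03, 1.0], [-0.0, 1.0, -0.03], [-1.0, -0.0, -0.0]]
contact_force: [1.1, 0.2, 0.9]
gripper_width: 0.01
```

Emit:
{"fn": "apply_moves", "kwargs": {
  "deltas": [
    [1.0, [2.1, -13.4, 15.9], [0, 0, 0]],
    [1.0, [2.1, -13.4, 15.9], [0, 0, 0]],
    [1.0, [2.1, -13.4, 15.9], [0, 0, 0]],
    [1.0, [2.1, -13.4, 15.9], [0, 0, 0]],
    [1.0, [2.1, -13.4, 15.9], [0, 0, 0]]
  ]
}}

```text
clock: 1.35
tool_pos: [0.6238, 0.191, 0.18]
tool_rot: [[-0.0, 0.03, 1.0], [-0.0, 1.0, -0.03], [-1.0, -0.0, -0.0]]
contact_force: [1.1, 0.7, 0.3]
gripper_width: 0.0098
```

```bash
python3 go.py .626 .189 .09 -.03
```

```text
t 1.35 pos [0.6238 0.191  0.18  ] F [1.1355 0.6719 0.3022] w 9.8 yaw -0.03
shift cm [ 8.996  -0.1917  0.2317] rot [ 0.0004 -0.0004  0.0002] dist 9.001042695958713
```

Emit:
{"fn": "apply_moves", "kwargs": {
  "deltas": [
    [1.0, [3, -0.2, 0.3], [0, 0, 0]],
    [1.0, [6, -0.2, 0.3], [0, 0, 0]],
    [1.0, [8, -0.2, 0.3], [0, 0, 0]],
    [1.0, [9, -0.2, 0.3], [0, 0, 0]],
    [1.0, [9, -0.2, 0.3], [0, 0, 0]]
  ]
}}

```text
clock: 1.77
tool_pos: [0.6244, 0.1902, 0.0881]
tool_rot: [[-0.004, 0.03, 1.0], [-0.001, 1.0, -0.03], [-1.0, -0.002, -0.004]]
contact_force: [-0.4, 0.4, -0.4]
gripper_width: 0.01
```

```bash
python3 go.py .626 .189 .062 -.03; python3 - <<'E'
from h import *
from plant import ctrl
a=ctrl.camera("top")["img"][100:215,130:245];b=ctrl.camera("scene")["img"][140:255,270:385]
cv2.imwrite("pics/p1.png",np.hstack([cv2.resize(a,(400,400),interpolation=2),cv2.resize(b,(400,400),interpolation=2)]))
E
```

```text
t 1.77 pos [0.6244 0.1902 0.0881] F [-0.3917  0.3948 -0.4377] w 10.0 yaw -0.03
shift cm [ 2.6046 -0.1161  0.1752] rot [ 0.0004 -0.0036  0.0015] dist 2.6130670232764146
```

View pics/p1.png

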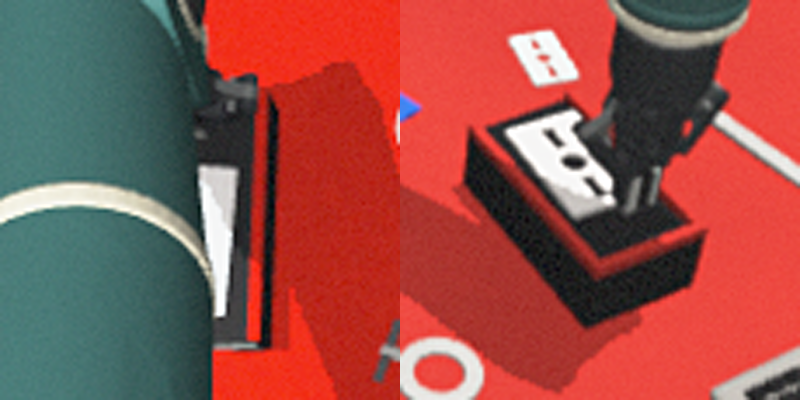

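The scene view shows both fingertips, at crop (640,190), just behind the plate's rear end and inside the lips. I'll descend to just above the top.

Emit:
{"fn": "apply_moves", "kwargs": {
  "deltas": [
    [1.0, [1, -0.1, 0.2], [0, 0, 0]],
    [1.0, [1.8, -0.1, 0.2], [0, 0, 0]],
    [1.0, [2.4, -0.1, 0.2], [0, 0, 0]],
    [1.0, [2.6, -0.1, 0.2], [0, 0, 0]],
    [1.0, [2.6, -0.1, 0.2], [0, 0, 0]]
  ]
}}

```text
clock: 2.28
tool_pos: [0.6273, 0.1895, 0.0638]
tool_rot: [[-0.001, 0.03, 1.0], [-0.0, 1.0, -0.03], [-1.0, -0.0, -0.001]]
contact_force: [0.5, -0.1, 0.6]
gripper_width: 0.0101
```

```bash
python3 go.py .616 .189 .062 -.03
```

```text
t 2.28 pos [0.6273 0.1895 0.0638] F [ 0.4701 -0.0742  0.6046] w 10.1 yaw -0.03
shift cm [ 0.1857 -0.0806 -1.1308] rot [ 0.0003 -0.0007  0.0004] dist 1.148764896275035
```

Emit:
{"fn": "apply_moves", "kwargs": {
  "deltas": [
    [1.0, [0.05, 0, 0], [0, 0, 0]],
    [1.0, [0.05, 0, -0.3], [0, 0, 0]],
    [1.0, [0.05, 0, -0.6], [0, 0, 0]],
    [1.0, [0.05, 0, -0.9], [0, 0, 0]],
    [1.0, [0.05, 0, -1.2], [0, 0, 0]]
  ]
}}

```text
clock: 2.7
tool_pos: [0.6153, 0.19, 0.0641]
tool_rot: [[0.0, 0.03, 1.0], [0.0, 1.0, -0.03], [-1.0, 0.0, 0.0]]
contact_force: [1.0, 0.1, 1.1]
gripper_width: 0.01
```

```bash
python3 go.py .58 .19 .0615 -.03; python3 - <<'E'
from h import *
from plant import ctrl
b=ctrl.camera("scene")["img"][140:255,270:385]
cv2.imwrite("pics/p2.png",cv2.resize(b,(600,600),interpolation=2))
E
```

```text
t 2.7 pos [0.6153 0.19   0.0641] F [0.9895 0.0579 1.0649] w 10.0 yaw -0.03
shift cm [ 0.2615 -0.1015 -3.5252] rot [ 0.0004  0.0002 -0.    ] dist 3.5362903977302618
```

View pics/p2.png

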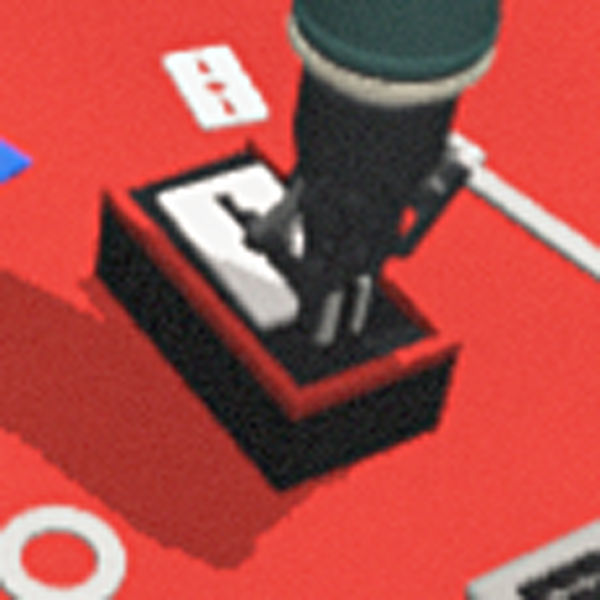

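Emit:
{"fn": "apply_moves", "kwargs": {
  "deltas": [
    [1.0, [0.15, 0, 0], [0, 0, 0]],
    [1.0, [0.25, 0, 0], [0, 0, 0]],
    [1.0, [0.25, 0, 0], [0, 0, 0]],
    [1.0, [0.25, 0, -0.3], [0, 0, 0]],
    [1.0, [0.25, 0, -0.5], [0, 0, 0]]
  ]
}}

```text
clock: 3.17
tool_pos: [0.6104, 0.19, 0.0613]
tool_rot: [[-0.0, 0.03, 1.0], [-0.0, 1.0, -0.03], [-1.0, -0.0, -0.0]]
contact_force: [0.4, 0.0, -0.6]
gripper_width: 0.0096
```

Emit:
{"fn": "apply_moves", "kwargs": {
  "deltas": [
    [1.0, [0, 0, -0.2], [0, 0, 0]],
    [1.0, [0, 0, -0.4], [0, 0, 0]],
    [1.0, [0, 0, -0.6], [0, 0, 0]],
    [1.0, [0, 0, -0.8], [0, 0, 0]],
    [1.0, [0, 0, -1.0], [0, 0, 0]]
  ]
}}

```text
clock: 3.58
tool_pos: [0.6004, 0.1903, 0.0614]
tool_rot: [[0.0, 0.03, 1.0], [-0.0, 1.0, -0.03], [-1.0, -0.0, 0.0]]
contact_force: [0.2, 0.1, -0.6]
gripper_width: 0.0102
```

```bash
cat > look.py <<'E'
import sys
from h import *
from plant import ctrl
s=ctrl.camera("scene");b=s["img"][140:255,270:385]
cv2.imwrite(f"pics/{sys.argv[1]}.png",cv2.resize(b,(600,600),interpolation=2))
E
python3 go.py .58 .19 .0615 -.03;python3 look.py p3
```

```text
t 3.58 pos [0.6004 0.1903 0.0614] F [ 0.2253  0.0686 -0.5597] w 10.2 yaw -0.03
shift cm [-0.0056 -0.0941 -2.041 ] rot [0.0002 0.0001 0.0001] dist 2.0432007898121665
```

View pics/p3.png

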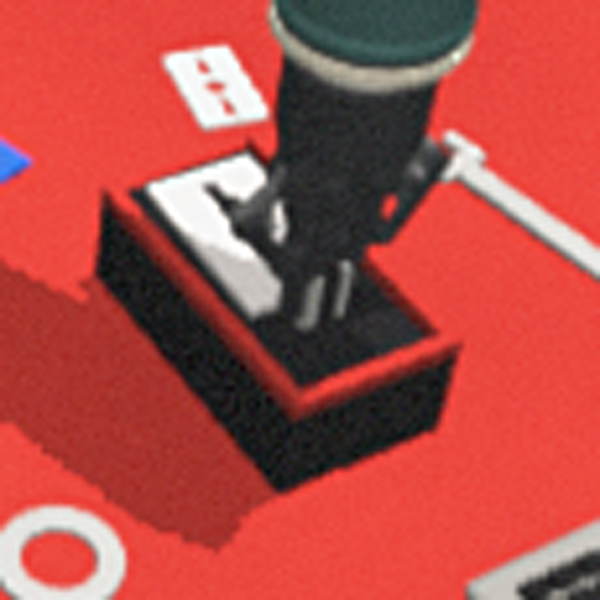

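The plate follows flat: its front corner has moved from about (160,195) to (150,190) in the crop, and the force is near zero. I'll keep pushing.

Emit:
{"fn": "apply_moves", "kwargs": {
  "deltas": [
    [1.0, [0, 0, -0.3], [0, 0, 0]],
    [1.0, [0, 0, -0.6], [0, 0, 0]],
    [1.0, [0, 0, -0.9], [0, 0, 0]],
    [1.0, [0, 0, -1.2], [0, 0, 0]],
    [1.0, [0, 0, -1.5], [0, 0, 0]]
  ]
}}

```text
clock: 4.05
tool_pos: [0.5853, 0.1908, 0.0614]
tool_rot: [[0.0, 0.03, 1.0], [-0.0, 1.0, -0.03], [-1.0, -0.0, 0.0]]
contact_force: [0.7, 0.8, 0.4]
gripper_width: 0.0102
```

Emit:
{"fn": "apply_moves", "kwargs": {
  "deltas": [
    [1.0, [0, 0, -0.3], [0, 0, 0]],
    [1.0, [0, 0, -0.6], [0, 0, 0]],
    [1.0, [0, 0, -0.9], [0, 0, 0]],
    [1.0, [0, 0, -1.2], [0, 0, 0]],
    [1.0, [0, 0, -1.5], [0, 0, 0]]
  ]
}}

```text
clock: 4.47
tool_pos: [0.5703, 0.1912, 0.0614]
tool_rot: [[0.0, 0.03, 1.0], [-0.0, 1.0, -0.03], [-1.0, -0.0, 0.0]]
contact_force: [0.7, 0.7, 0.6]
gripper_width: 0.0103
```

```bash
python3 go.py .555 .19 .0615 -.03;python3 look.py p4
```

```text
t 4.47 pos [0.5703 0.1912 0.0614] F [0.6997 0.7211 0.5839] w 10.3 yaw -0.03
shift cm [-0.0074 -0.167  -1.5299] rot [0.0002 0.     0.0001] dist 1.5390343314566526
```

View pics/p4.png

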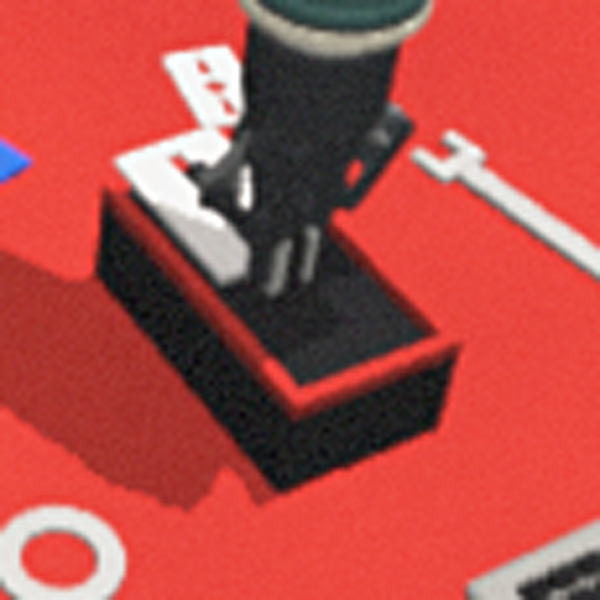

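Emit:
{"fn": "apply_moves", "kwargs": {
  "deltas": [
    [1.0, [0, 0, -0.3], [0, 0, 0]],
    [1.0, [0, 0, -0.6], [0, 0, 0]],
    [1.0, [0, 0, -0.9], [0, 0, 0]],
    [1.0, [0, 0, -1.2], [0, 0, 0]],
    [1.0, [0, 0, -1.2], [0, 0, 0]]
  ]
}}

```text
clock: 4.93
tool_pos: [0.558, 0.1917, 0.0614]
tool_rot: [[-0.0, 0.03, 1.0], [-0.0, 1.0, -0.03], [-1.0, -0.0, -0.0]]
contact_force: [0.6, 1.0, 0.7]
gripper_width: 0.01
```

```bash
python3 go.py .555 .19 .0615 -.03;python3 - <<'E'
from h import *
from plant import ctrl
s=ctrl.camera("scene");b=s["img"][140:225,270:345]
cv2.imwrite("pics/p5.png",cv2.resize(b,None,fx=7,fy=7,interpolation=0))
c=ctrl.camera("top");b=c["img"][140:230,150:235]
cv2.imwrite("pics/p5t.png",cv2.resize(b,None,fx=6,fy=6,interpolation=0))
E
```

```text
t 4.93 pos [0.558  0.1917 0.0614] F [0.6366 0.9649 0.6588] w 10.0 yaw -0.03
shift cm [-0.009  -0.1776 -0.296 ] rot [ 0.0005 -0.0004  0.0001] dist 0.3453454270594598
```

View pics/p5.png

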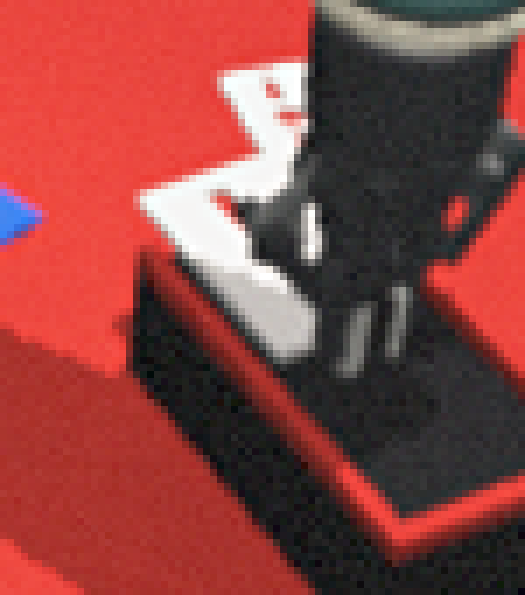

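View pics/p5t.png

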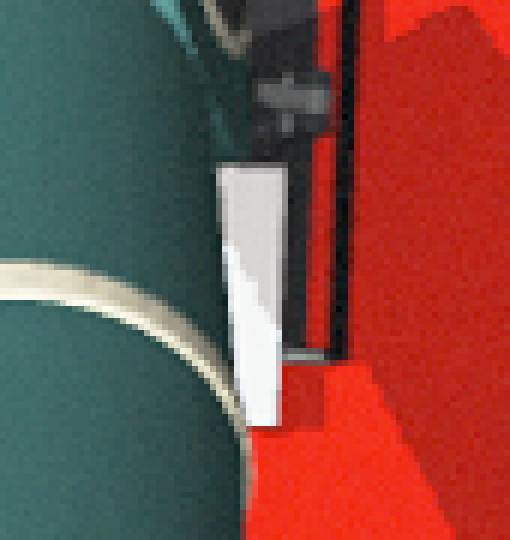

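```bash
python3 - <<'E'
from h import *
import pickle
d=pickle.load(open("cam0.pkl","rb"));c=d["top"]
f=lambda x,y:(150+x/6-.5,140+y/6-.5)
P=ray(c,[f(288,166),f(282,427)],.065);E=ray(c,[f(282,347),f(330,348)],.06)
print(P,np.hypot(*(P[0]-P[1])[:2]),E)
E
```

```text
[[0.5468 0.1588 0.065 ]
 [0.435  0.161  0.065 ]] 0.11176656800470436 [[0.4695 0.1619 0.06  ]
 [0.4688 0.1414 0.06  ]]
```

Overhang is now about 34 mm and the plate is aligned with the unit. I'll push another 9 mm for about 43 mm, which is 39% of its length.

Emit:
{"fn": "apply_moves", "kwargs": {
  "deltas": [
    [1.0, [0, 0, -0.2], [0, 0, 0]],
    [1.0, [0, 0, -0.4], [0, 0, 0]],
    [1.0, [0, 0, -0.6], [0, 0, 0]],
    [1.0, [0, 0, -0.8], [0, 0, 0]],
    [1.0, [0, 0, -0.9], [0, 0, 0]]
  ]
}}

```text
clock: 5.45
tool_pos: [0.5493, 0.1919, 0.0614]
tool_rot: [[-0.0, 0.03, 1.0], [-0.0, 1.0, -0.03], [-1.0, -0.0, -0.0]]
contact_force: [0.6, 0.4, 0.3]
gripper_width: 0.01
```

Emit:
{"fn": "apply_moves", "kwargs": {
  "deltas": [
    [1.0, [0, 0, 0], [0, 0, 0]],
    [1.0, [0, 0, 0.5], [0, 0, 0]],
    [1.0, [0, 0, 1.0], [0, 0, 0]],
    [1.0, [-2, 0, 1.0], [0, 0, 0]],
    [1.0, [-5, 0, 1.0], [0, 0, 0]]
  ]
}}

```text
clock: 5.87
tool_pos: [0.5589, 0.1908, 0.1097]
tool_rot: [[-0.004, 0.03, 1.0], [-0.002, 1.0, -0.03], [-1.0, -0.002, -0.004]]
contact_force: [0.3, -0.0, -0.0]
gripper_width: 0.0099
```

Emit:
{"fn": "apply_moves", "kwargs": {
  "deltas": [
    [8.5, [-7, -5, -3], [0, 0, 0]],
    [8.5, [-7, -10, -5], [0, 0, 0]],
    [8.5, [-7, -14, -7], [0, 0, 0]],
    [8.5, [-7, -14, -7], [0, 0, 0]],
    [8.5, [-7, -14, -7], [0, 0, 0]]
  ]
}}

```text
clock: 6.28
tool_pos: [0.4841, 0.0486, 0.1829]
tool_rot: [[0.001, 0.035, 0.999], [-0.001, 0.999, -0.035], [-1.0, -0.001, 0.001]]
contact_force: [1.9, -0.8, 0.7]
gripper_width: 0.07
```

```bash
cat > meas.py <<'E'
import sys
from h import *
from plant import ctrl
for n,roi in(("top",(150,150,225,225)),("scene",(270,150,350,225))):
    c=ctrl.camera(n);H,S,V=cv2.split(cv2.cvtColor(c["img"],cv2.COLOR_BGR2HSV))
    print(n,rect(c,(S<60)&(V>120),.065,roi))
    x0,y0,x1,y1=roi
    cv2.imwrite(f"pics/{sys.argv[1]}{n}.png",cv2.resize(c["img"][y0-10:y1+10,x0-10:x1+10],None,fx=5,fy=5,interpolation=0))
E
python3 meas.py m1; python3 go.py .45 .19 .15 -.03
```

```text
top (array([484.3355, 211.8934]), np.float32(113.82853), np.float32(46.361244), np.float32(0.08220609), 142)
scene (array([463.6679, 205.9526]), np.float32(180.20587), np.float32(100.31042), np.float32(-0.4394343), 119)
t 6.38 pos [0.4856 0.0513 0.1825] F [ 1.3619  0.1886 -0.1123] w 83.1 yaw -0.034
shift cm [ 3.2489 13.741  -4.0253] rot [-0.0036  0.0016 -0.0001] dist 14.682395238807183
```

View pics/m1top.png

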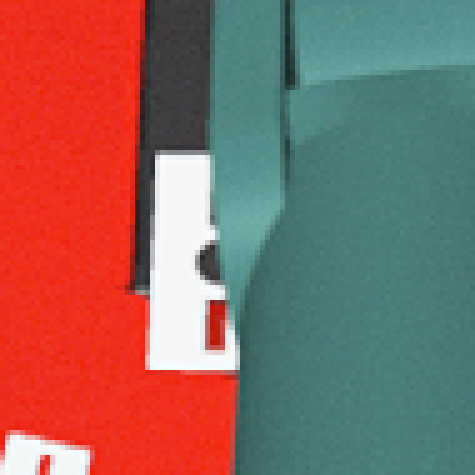

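View pics/m1scene.png

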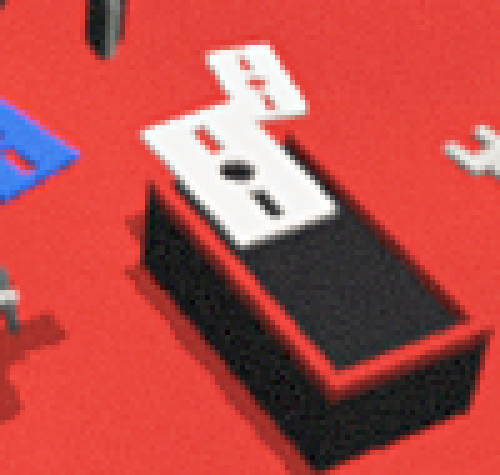

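```bash
python3 - <<'E'
from h import *
import pickle
d=pickle.load(open("cam0.pkl","rb"));c=d["top"];s=d["scene"]
f=lambda x,y:(140+x/5-.5,140+y/5-.5)
P=ray(c,[f(157,151),f(146,370),f(240,372)],.065)
print("top: rear-left, front-left, front edge pt",P,np.hypot(*(P[0]-P[1])[:2]),"edge",ray(c,[f(140,289)],.06))
g=lambda x,y:(260+x/5-.5,140+y/5-.5)
Q=ray(s,[g(140,133),g(240,248),g(341,210)],.065);print("scene FR,RR,RL",Q, "edge R",ray(s,[g(165,190)],.06))
print("mid FR-RL",(Q[0]+Q[2])/2,"lens",np.linalg.norm(Q[0]-Q[1]),np.linalg.norm(Q[1]-Q[2]), "hole", ray(s,[g(237,170)],.0625))
E
```

```text
top: rear-left, front-left, front edge pt [[0.5412 0.2272 0.065 ]
 [0.4288 0.2316 0.065 ]
 [0.4271 0.1838 0.065 ]] 0.11251362831120518 edge [[0.4707 0.2363 0.06  ]]
scene FR,RR,RL [[0.4284 0.1634 0.065 ]
 [0.5412 0.1583 0.065 ]
 [0.5424 0.2284 0.065 ]] edge R [[0.4746 0.1516 0.06  ]]
mid FR-RL [0.4854 0.1959 0.065 ] lens 0.1129195948923633 0.07008863956137831 hole [[0.4821 0.1974 0.0625]]
```

Overhang is 41–42 mm of 110 (38%), with the plate lying flat. Both views agree on its centre, (0.485, 0.196), and the yaw is about -0.038. Next I'll grip the overhanging part 35 mm in front of the centre.

```bash
python3 go.py .450 .1973 .12 -.037
```

```text
t 6.38 pos [0.4856 0.0513 0.1825] F [ 1.3619  0.1886 -0.1123] w 83.1 yaw -0.034
shift cm [ 6.249  14.4701 -4.0546] rot [ 0.0034  0.0016 -0.0001] dist 16.274958834143632
```

Emit:
{"fn": "apply_moves", "kwargs": {
  "deltas": [
    [8.54, [1, 4, -1.5], [0, 0, 0]],
    [8.54, [3, 8, -3], [0, 0, 0]],
    [8.54, [4.5, 11.5, -4], [0, 0, 0]],
    [8.54, [6, 14.5, -4], [0, 0, 0]],
    [8.54, [6, 14.5, -4], [0, 0, 0]]
  ]
}}

```text
clock: 6.8
tool_pos: [0.4478, 0.2069, 0.1186]
tool_rot: [[-0.003, 0.022, 1.0], [0.001, 1.0, -0.022], [-1.0, 0.001, -0.003]]
contact_force: [-1.4, 0.8, -0.6]
gripper_width: 0.0853
```

Emit:
{"fn": "apply_moves", "kwargs": {
  "deltas": [
    [8.54, [0, 0, 0], [0, 0, 0]],
    [8.54, [0, 0, 0], [0, 0, 0]]
  ]
}}

```text
clock: 6.97
tool_pos: [0.4502, 0.2001, 0.1211]
tool_rot: [[-0.0, 0.029, 1.0], [-0.001, 1.0, -0.029], [-1.0, -0.001, -0.0]]
contact_force: [0.5, -1.2, 0.1]
gripper_width: 0.0857
```

```bash
python3 go.py .450 .1973 .0385 -.037
```

```text
t 6.97 pos [0.4502 0.2001 0.1211] F [ 0.5062 -1.1703  0.0626] w 85.7 yaw -0.029
shift cm [ 8.2626 -0.2795 -0.0063] rot [ 0.0078 -0.0004  0.0006] dist 8.267292770202392
```

Emit:
{"fn": "apply_moves", "kwargs": {
  "deltas": [
    [8.54, [0.5, -0.3, 0], [0.008, 0, 0]],
    [8.54, [1.5, -0.3, 0], [0.008, 0, 0]],
    [8.54, [2.5, -0.3, 0], [0.008, 0, 0]],
    [8.54, [2.5, -0.3, 0], [0.008, 0, 0]],
    [8.54, [2.5, -0.3, 0], [0.008, 0, 0]]
  ]
}}

```text
clock: 7.38
tool_pos: [0.4495, 0.1963, 0.0957]
tool_rot: [[-0.001, 0.038, 0.999], [-0.001, 0.999, -0.038], [-1.0, -0.001, -0.001]]
contact_force: [0.1, 0.3, 0.4]
gripper_width: 0.0856
```

```bash
python3 go.py .450 .1973 .0385 -.037; python3 meas.py m2
```

```text
t 7.38 pos [0.4495 0.1963 0.0957] F [0.0925 0.2991 0.395 ] w 85.6 yaw -0.038
shift cm [5.7183 0.1079 0.0572] rot [-0.0014 -0.0012  0.0009] dist 5.719644211053861
top (array([506.2825, 183.4002]), np.float32(67.046135), np.float32(46.731586), np.float32(-0.014396248), 82)
scene (array([463.6679, 205.9526]), np.float32(180.20587), np.float32(100.31042), np.float32(-0.4394343), 121)
```

View pics/m2scene.png

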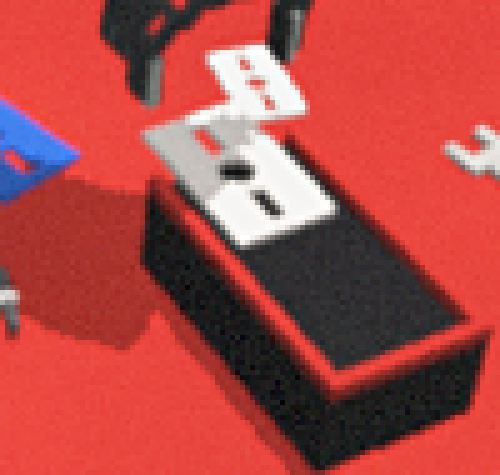

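The jaws straddle the overhang, with fingertips at crop (150,85) and (285,45). I'll descend beside it.

Emit:
{"fn": "apply_moves", "kwargs": {
  "deltas": [
    [8.54, [1.2, 0.1, 0], [0, 0, 0]],
    [8.54, [2.4, 0.1, 0], [0, 0, 0]],
    [8.54, [3.6, 0.1, 0], [0, 0, 0]],
    [8.54, [4.8, 0.1, 0], [0, 0, 0]],
    [8.54, [5.7, 0.1, 0], [0, 0, 0]]
  ]
}}

```text
clock: 7.9
tool_pos: [0.4498, 0.1978, 0.0389]
tool_rot: [[0.0, 0.038, 0.999], [-0.0, 0.999, -0.038], [-1.0, 0.0, 0.0]]
contact_force: [0.3, -0.2, -0.0]
gripper_width: 0.0853
```

Emit:
{"fn": "apply_moves", "kwargs": {
  "deltas": [
    [8.54, [0, 0, 0], [0, 0, 0]],
    [8.54, [0, 0, 0], [0, 0, 0]],
    [8.54, [0, 0, 0], [0, 0, 0]]
  ]
}}

```text
clock: 8.15
tool_pos: [0.4502, 0.198, 0.04]
tool_rot: [[0.001, 0.038, 0.999], [0.0, 0.999, -0.038], [-1.0, 0.0, 0.001]]
contact_force: [0.4, 0.5, 0.3]
gripper_width: 0.0854
```

```bash
python3 go.py .450 .1973 .0385 -.037; python3 meas.py m3
```

```text
t 8.15 pos [0.4502 0.198  0.04  ] F [0.3504 0.5122 0.2801] w 85.4 yaw -0.038
shift cm [ 0.154  -0.0658 -0.015 ] rot [-0.0009  0.0007 -0.0003] dist 0.16817559584095026
top (array([506.2188, 179.2191]), np.float32(67.653404), np.float32(38.54347), np.float32(0.0036407323), 73)
scene (array([469.4255, 201.2187]), np.float32(162.95393), np.float32(91.87141), np.float32(-0.32001498), 106)
```

View pics/m3scene.png

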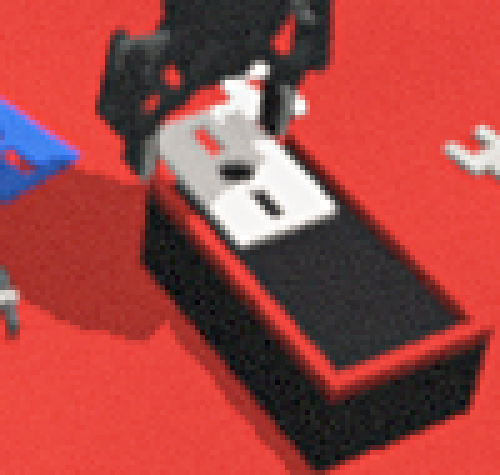

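Emit:
{"fn": "apply_moves", "kwargs": {
  "deltas": [
    [7.5, [0.1, -0.07, 0], [0, 0, 0]],
    [7.0, [0.1, -0.07, 0], [0, 0, 0]],
    [6.8, [0.1, -0.07, 0], [0, 0, 0]],
    [6.4, [0.1, -0.07, 0], [0, 0, 0]],
    [6.0, [0.1, -0.07, 0], [0, 0, 0]]
  ],
  "force": 70
}}

```text
clock: 8.67
tool_pos: [0.4499, 0.1972, 0.0387]
tool_rot: [[0.0, 0.038, 0.999], [0.0, 0.999, -0.038], [-1.0, 0.0, 0.0]]
contact_force: [-3.3, -0.9, 8.3]
gripper_width: 0.064
```

Emit:
{"fn": "apply_moves", "kwargs": {
  "deltas": [
    [5.5, [0, 0, 0], [0, 0, 0]],
    [5.5, [0, 0, 0], [0, 0, 0]],
    [5.5, [0, 0, 0], [0, 0, 0]],
    [5.5, [0, 0, 0], [0, 0, 0]],
    [5.5, [0, 0, 0], [0, 0, 0]]
  ]
}}

```text
clock: 9.08
tool_pos: [0.4498, 0.1972, 0.0388]
tool_rot: [[0.0, 0.038, 0.999], [0.0, 0.999, -0.038], [-1.0, 0.0, 0.0]]
contact_force: [-3.7, -0.8, 9.0]
gripper_width: 0.0642
```

```bash
python3 go.py .450 .1973 .0385 -.037; python3 meas.py m4
```

```text
t 9.08 pos [0.4498 0.1972 0.0388] F [-3.7448 -0.832   9.0263] w 64.2 yaw -0.038
shift cm [0.0278 0.0142 0.0151] rot [-0.0008  0.0002 -0.0001] dist 0.034657327898365675
top (array([502.3814, 179.2051]), np.float32(75.3282), np.float32(38.54347), np.float32(0.0036408952), 76)
scene (array([475.2766, 196.7999]), np.float32(138.34827), np.float32(84.74134), np.float32(-0.1485509), 98)
```

View pics/m4scene.png

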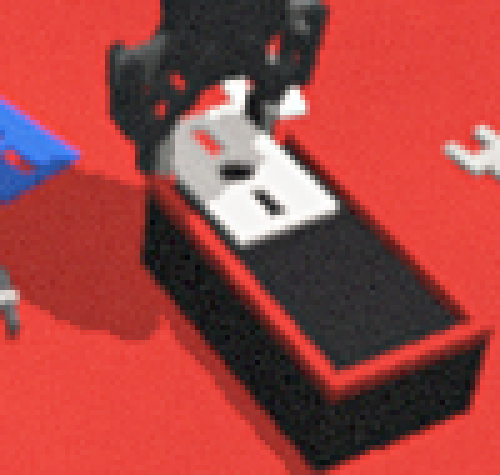

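The fingers stopped on the plate at 64 mm opening. I'll lift gently and check.

Emit:
{"fn": "apply_moves", "kwargs": {
  "deltas": [
    [5.5, [-0.3, 0, 0], [0, 0, 0]],
    [5.5, [-0.8, 0, 0], [0, 0, 0]],
    [5.5, [-1.5, 0, 0], [0, 0, 0]],
    [5.5, [-2.2, 0, 0], [0, 0, 0]],
    [5.5, [-3, 0, 0], [0, 0, 0]]
  ]
}}

```text
clock: 9.6
tool_pos: [0.4498, 0.1971, 0.0692]
tool_rot: [[0.0, 0.038, 0.999], [-0.0, 0.999, -0.038], [-1.0, -0.0, 0.0]]
contact_force: [-0.4, 0.7, -1.2]
gripper_width: 0.064
```

```bash
python3 go.py .450 .1973 .14 -.037; python3 meas.py m5
```

```text
t 9.6 pos [0.4498 0.1971 0.0692] F [-0.4478  0.6887 -1.1839] w 64.0 yaw -0.038
shift cm [-7.0798  0.0191  0.0243] rot [-0.0008  0.      0.0001] dist 7.079830659755934
top (array([505.0791, 185.6341]), np.float32(75.49187), np.float32(41.141014), np.float32(0.00416136), 80)
scene (array([449.7538, 219.925 ]), np.float32(141.0165), np.float32(93.54816), np.float32(-0.2548129), 106)
```

View pics/m5scene.png

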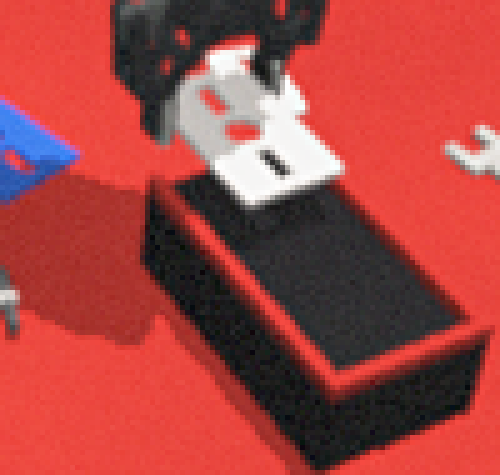

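The plate is held level and clear. I'll raise it and carry it to above the rest.

Emit:
{"fn": "apply_moves", "kwargs": {
  "deltas": [
    [5.5, [-1.5, 0, 0], [0, 0, 0]],
    [5.5, [-3, -1, 0.5], [0, 0, 0]],
    [5.5, [-4.5, -3, 1], [-0.02, 0, 0]],
    [5.5, [-6, -5, 2], [-0.05, 0, 0]],
    [5.5, [-7, -7.5, 3], [-0.08, 0, 0]]
  ]
}}

```text
clock: 10.12
tool_pos: [0.4773, 0.1211, 0.1398]
tool_rot: [[0.001, -0.045, 0.999], [0.001, 0.999, 0.045], [-1.0, 0.001, 0.001]]
contact_force: [1.1, 0.2, -1.3]
gripper_width: 0.0638
```

```bash
python3 go.py .578 -.1726 .13 .088
```

```text
t 10.12 pos [0.4773 0.1211 0.1398] F [ 1.0798  0.1807 -1.306 ] w 63.8 yaw 0.045
shift cm [  0.9705 -29.8016   8.726 ] rot [-0.0426  0.0012 -0.0006] dist 31.067980898619627
```

Emit:
{"fn": "apply_moves", "kwargs": {
  "deltas": [
    [5.5, [0, -3, 0.9], [-0.01, 0, 0]],
    [5.5, [0, -6, 1.8], [-0.02, 0, 0]],
    [5.5, [0, -9, 2.7], [-0.03, 0, 0]],
    [5.5, [0, -12, 3.6], [-0.04, 0, 0]],
    [5.5, [0, -15, 4.5], [-0.04, 0, 0]]
  ]
}}

```text
clock: 10.53
tool_pos: [0.5284, -0.0284, 0.1385]
tool_rot: [[0.0, -0.083, 0.997], [-0.0, 0.997, 0.083], [-1.0, -0.0, 0.0]]
contact_force: [0.6, 0.4, -0.9]
gripper_width: 0.064
```

Emit:
{"fn": "apply_moves", "kwargs": {
  "deltas": [
    [5.5, [0, -3, 0.9], [0, 0, 0]],
    [5.5, [0, -6, 1.8], [0, 0, 0]],
    [5.5, [0, -9, 2.7], [0, 0, 0]],
    [5.5, [0, -11.5, 3.4], [0, 0, 0]],
    [5.5, [0, -13.5, 4.0], [0, 0, 0]]
  ]
}}

```text
clock: 10.95
tool_pos: [0.5793, -0.1606, 0.1383]
tool_rot: [[-0.0, -0.081, 0.997], [-0.001, 0.997, 0.081], [-1.0, -0.001, -0.0]]
contact_force: [0.3, 0.5, -0.5]
gripper_width: 0.0643
```

```bash
python3 go.py .578 -.1726 .09 .088
```

```text
t 10.95 pos [ 0.5793 -0.1606  0.1383] F [ 0.2615  0.4675 -0.5064] w 64.3 yaw 0.081
shift cm [ 4.8317 -1.1798 -0.2272] rot [-0.0072 -0.0002  0.0006] dist 4.978849524641365
```

Emit:
{"fn": "apply_moves", "kwargs": {
  "deltas": [
    [5.5, [1, -0.6, 0], [-0.007, 0, 0]],
    [5.5, [2, -1.2, -0.2], [-0.007, 0, 0]],
    [5.5, [3, -1.2, -0.2], [-0.007, 0, 0]],
    [5.5, [4, -1.2, -0.2], [-0.007, 0, 0]],
    [5.5, [4, -1.2, -0.2], [-0.007, 0, 0]]
  ]
}}

```text
clock: 11.37
tool_pos: [0.5769, -0.1687, 0.0959]
tool_rot: [[-0.003, -0.09, 0.996], [0.001, 0.996, 0.09], [-1.0, 0.001, -0.003]]
contact_force: [-0.8, 0.2, -1.3]
gripper_width: 0.0637
```

Emit:
{"fn": "apply_moves", "kwargs": {
  "deltas": [
    [5.5, [0, 0, 0], [0, 0, 0]],
    [5.5, [0, 0, 0], [0, 0, 0]]
  ]
}}

```text
clock: 11.53
tool_pos: [0.5783, -0.1696, 0.0987]
tool_rot: [[0.0, -0.09, 0.996], [0.0, 0.996, 0.09], [-1.0, 0.0, 0.0]]
contact_force: [-0.2, -0.3, -1.6]
gripper_width: 0.0639
```

```bash
python3 go.py .578 -.1726 .06 .088; cat > m2.py <<'E'
import sys
from h import *
from plant import ctrl
for n,(x0,y0,x1,y1) in(("top",(280,100,375,190)),("scene",(165,200,270,300))):
    c=ctrl.camera(n)
    cv2.imwrite(f"pics/{sys.argv[1]}{n}.png",cv2.resize(c["img"][y0:y1,x0:x1],None,fx=5,fy=5,interpolation=0))
E
python3 m2.py r1
```

```text
t 11.53 pos [ 0.5783 -0.1696  0.0987] F [-0.1843 -0.35   -1.6168] w 63.9 yaw 0.09
shift cm [ 3.8679 -0.2972 -0.0607] rot [ 0.0021  0.0002 -0.    ] dist 3.879770342955319
```

View pics/r1top.png

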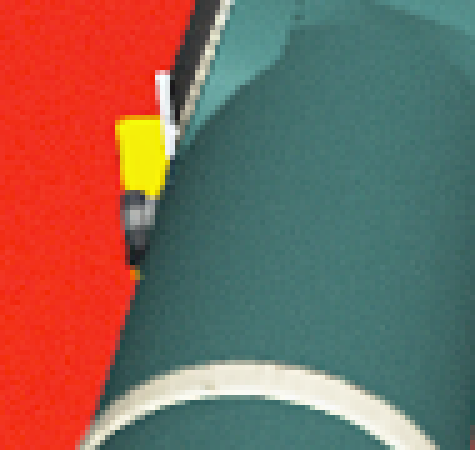

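View pics/r1scene.png

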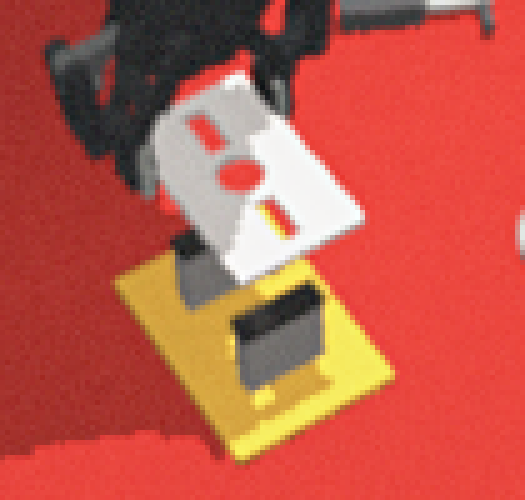

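```bash
python3 - <<'E'
from h import *
from plant import ctrl
import pickle
s=pickle.load(open("cam0.pkl","rb"))["scene"];t=pickle.load(open("cam0.pkl","rb"))["top"]
g=lambda x,y:(165+x/5-.5,200+y/5-.5)
z=.0987+.0237+.0025
Q=ray(s,[g(366,218),g(239,284),g(245,70)],z)
print(Q,"centre",(Q[1]+Q[2])/2,np.linalg.norm(Q[0]-Q[1]),np.linalg.norm(Q[0]-Q[2]))
print("hole",ray(s,[g(239,175)],z-.0025))
o=ctrl.observe();T=np.array(o["tool_rot"]);p=o["tool_pos"]
print("tool-derived centre",p+T@np.array([-.0237,0,.0352]))
# plate corner points at tool-derived
h=[(55,33),(55,-33),(-55,33),(-55,-33)]
for a,b in h:
    P=p+T@np.array([-.0262,b/1000,.0352+a/1000]); u=proj(s,P)[0]; print(a,b,(u+.5-[165,200])*5)
# 3D corners via depth
c=ctrl.camera("scene")
H,S,V=cv2.split(cv2.cvtColor(c["img"],cv2.COLOR_BGR2HSV))
m=np.zeros(S.shape,bool);m[220:256,198:240]=True;m&=(S<60)&(V>110)
v,u=np.nonzero(m);zz=c["z_map"][v,u]
P=np.c_[(u-c["cx"])/c["fx"]*zz,-(v-c["cy"])/c["fy"]*zz,-zz]@c["cam_to_world"][:3,:3].T+c["cam_to_world"][:3,3]
k=(P[:,2]>.1)&(P[:,2]<.15);P=P[k]
A=np.c_[P[:,:2],np.ones(len(P))];co=np.linalg.lstsq(A,P[:,2],rcond=None)[0]
print(len(P),"plane slopes",co,"height at centre",co@[.613,-.17,1])
E
```

```text
[[ 0.6651 -0.1286  0.1249]
 [ 0.6716 -0.1954  0.1249]
 [ 0.5543 -0.1374  0.1249]] centre [ 0.6129 -0.1664  0.1249] 0.06709395769381225 0.11120636773128269
hole [[ 0.6121 -0.1678  0.1224]]
tool-derived centre [ 0.6136 -0.1668  0.1228]
55 33 [365.3977 218.0987]
55 -33 [239.9414 282.3772]
-55 33 [243.5679  72.5786]
-55 -33 [123.1297 128.3643]
807 plane slopes [ 0.0015 -0.0001  0.1242] height at centre 0.125157369800332
```

Everything agrees. The hand-derived and imaged plate centres are within 1 mm, the plate is level (slope below 0.002), and yaw is 0.09 against 0.088. Its underside is about 65 mm above the rail tops. I'll shift y by -3 mm and descend.

Emit:
{"fn": "apply_moves", "kwargs": {
  "deltas": [
    [5.5, [1, -0.15, 0], [0, 0, 0]],
    [5.5, [2, -0.28, 0], [0.002, 0, 0]],
    [5.5, [3, -0.28, 0], [0.002, 0, 0]],
    [5.5, [4, -0.28, -0.05], [0.002, 0, 0]],
    [5.5, [5, -0.28, -0.05], [0.002, 0, 0]]
  ]
}}

```text
clock: 12.1
tool_pos: [0.5775, -0.1731, 0.0469]
tool_rot: [[-0.001, -0.087, 0.996], [0.0, 0.996, 0.087], [-1.0, 0.0, -0.001]]
contact_force: [0.0, -0.1, -1.6]
gripper_width: 0.0641
```

Emit:
{"fn": "apply_moves", "kwargs": {
  "deltas": [
    [5.5, [0, 0, 0], [0, 0, 0]],
    [5.5, [0, 0, 0], [0, 0, 0]],
    [5.5, [0, 0, 0], [0, 0, 0]]
  ]
}}

```text
clock: 12.35
tool_pos: [0.5781, -0.1732, 0.0486]
tool_rot: [[0.0, -0.087, 0.996], [-0.0, 0.996, 0.087], [-1.0, -0.0, 0.0]]
contact_force: [-0.1, 0.7, -0.5]
gripper_width: 0.0645
```

```bash
python3 go.py .578 -.1726 .034 .088; python3 m2.py r2
```

```text
t 12.35 pos [ 0.5781 -0.1732  0.0486] F [-0.105   0.6604 -0.5051] w 64.5 yaw 0.087
shift cm [ 1.4598  0.0636 -0.0011] rot [-0.0009  0.0002  0.0002] dist 1.461212268898624
```

View pics/r2scene.png

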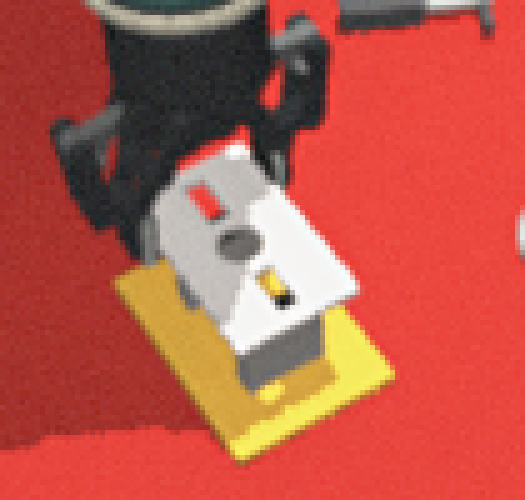

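The plate is over both rails and square to them. I'll make the final slow descent, watching the force.

Emit:
{"fn": "apply_moves", "kwargs": {
  "deltas": [
    [5.5, [0.3, 0.05, 0], [0, 0, 0]],
    [5.5, [0.6, 0.05, 0], [0, 0, 0]],
    [5.5, [0.9, 0.05, 0], [0, 0, 0]],
    [5.5, [1.1, 0.05, 0], [0, 0, 0]],
    [5.5, [1.2, 0.05, 0], [0, 0, 0]]
  ]
}}

```text
clock: 12.87
tool_pos: [0.5777, -0.1726, 0.036]
tool_rot: [[-0.0, -0.087, 0.996], [-0.0, 0.996, 0.087], [-1.0, 0.0, -0.0]]
contact_force: [-0.2, -0.1, -1.2]
gripper_width: 0.0638
```

Emit:
{"fn": "apply_moves", "kwargs": {
  "deltas": [
    [5.5, [0.05, 0, 0], [0, 0, 0]],
    [5.5, [0.1, 0, 0], [0, 0, 0]],
    [5.5, [0.15, 0, 0], [0, 0, 0]],
    [5.5, [0.15, 0, 0], [0, 0, 0]]
  ]
}}

```text
clock: 13.2
tool_pos: [0.5779, -0.1726, 0.0349]
tool_rot: [[0.0, -0.087, 0.996], [-0.0, 0.996, 0.087], [-1.0, -0.0, 0.0]]
contact_force: [0.6, 0.4, -1.0]
gripper_width: 0.064
```

```bash
python3 go.py .578 -.1726 .034 .088
```

```text
t 13.2 pos [ 0.5779 -0.1726  0.0349] F [ 0.5775  0.4146 -1.0402] w 64.0 yaw 0.087
shift cm [0.0946 0.0021 0.0135] rot [-0.0008  0.0001  0.0001] dist 0.09559000262018019
```

Emit:
{"fn": "apply_moves", "kwargs": {
  "deltas": [
    [5.5, [0.05, 0, 0], [0, 0, 0]],
    [5.5, [0.1, 0, 0], [0, 0, 0]],
    [5.5, [0.1, 0, 0], [0, 0, 0]],
    [5.5, [0.1, 0, 0], [0, 0, 0]]
  ]
}}

```text
clock: 13.53
tool_pos: [0.578, -0.1727, 0.0344]
tool_rot: [[0.0, -0.087, 0.996], [-0.0, 0.996, 0.087], [-1.0, -0.0, 0.0]]
contact_force: [-2.8, 0.2, 6.7]
gripper_width: 0.0638
```

Emit:
{"fn": "apply_moves", "kwargs": {
  "deltas": [
    [5.5, [0.05, 0, 0], [0, 0, 0]],
    [5.5, [0.05, 0, 0], [0, 0, 0]],
    [5.5, [0.05, 0, 0], [0, 0, 0]]
  ]
}}

```text
clock: 13.78
tool_pos: [0.578, -0.1727, 0.0343]
tool_rot: [[0.0, -0.087, 0.996], [0.0, 0.996, 0.087], [-1.0, 0.0, 0.0]]
contact_force: [-5.8, 2.2, 15.1]
gripper_width: 0.064
```

It touched down at z=0.0344, where 0.034 was expected. I'll ease off slightly, then open.

Emit:
{"fn": "apply_moves", "kwargs": {
  "deltas": [
    [5.5, [-0.07, 0, 0], [0, 0, 0]],
    [5.5, [-0.07, 0, 0], [0, 0, 0]],
    [6.8, [-0.07, 0, 0], [0, 0, 0]],
    [7.4, [-0.07, 0, 0], [0, 0, 0]],
    [8.54, [-0.07, 0, 0], [0, 0, 0]]
  ]
}}

```text
clock: 14.2
tool_pos: [0.5778, -0.1727, 0.0341]
tool_rot: [[-0.0, -0.087, 0.996], [-0.0, 0.996, 0.087], [-1.0, -0.0, -0.0]]
contact_force: [0.1, -0.4, 0.4]
gripper_width: 0.0838
```

Emit:
{"fn": "apply_moves", "kwargs": {
  "deltas": [
    [8.54, [0, 0, 0], [0, 0, 0]],
    [8.54, [0, 0, 0], [0, 0, 0]],
    [8.54, [0, 0, 0], [0, 0, 0]]
  ]
}}

```text
clock: 14.45
tool_pos: [0.5778, -0.1726, 0.0341]
tool_rot: [[-0.0, -0.087, 0.996], [-0.0, 0.996, 0.087], [-1.0, -0.0, -0.0]]
contact_force: [0.4, -0.5, 0.5]
gripper_width: 0.0852
```

```bash
python3 go.py .578 -.1726 .034 .088; python3 m2.py r3
```

```text
t 14.45 pos [ 0.5778 -0.1726  0.0341] F [ 0.4421 -0.491   0.5366] w 85.2 yaw 0.087
shift cm [0.0106 0.0026 0.0175] rot [-0.0008 -0.0001  0.0001] dist 0.02061822300567234
```

View pics/r3scene.png

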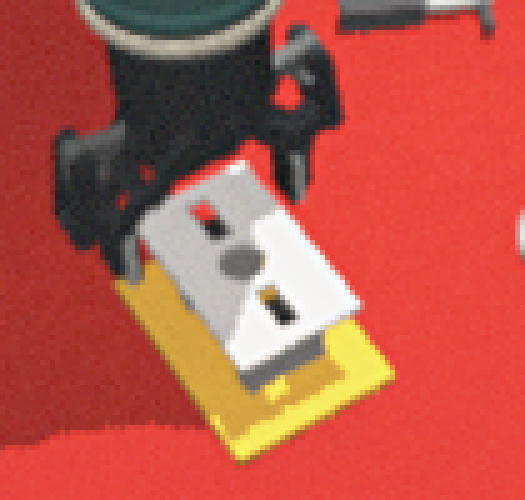

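The jaws are clear on both sides and the plate lies on both rails. I'll retreat straight up, then move aside to look.

Emit:
{"fn": "apply_moves", "kwargs": {
  "deltas": [
    [8.54, [-1.5, 0, 0], [0, 0, 0]],
    [8.54, [-4, 0, 0], [0, 0, 0]],
    [8.54, [-7, 0, 0], [0, 0, 0]],
    [8.54, [-10, 0, 0], [0, 0, 0]],
    [8.54, [-13, 0, 0], [0, 0, 0]]
  ]
}}

```text
clock: 14.97
tool_pos: [0.5776, -0.1726, 0.1655]
tool_rot: [[-0.0, -0.087, 0.996], [-0.0, 0.996, 0.087], [-1.0, -0.0, -0.0]]
contact_force: [1.2, -0.2, -0.8]
gripper_width: 0.0853
```

Emit:
{"fn": "apply_moves", "kwargs": {
  "deltas": [
    [8.54, [-3, 3, -3], [0, 0, 0]],
    [8.54, [-3, 6, -6], [0, 0, 0]],
    [8.54, [-3, 9, -9], [0, 0, 0]],
    [8.54, [-3, 12, -10], [0, 0, 0]],
    [8.54, [-3, 15, -10], [0, 0, 0]]
  ]
}}

```text
clock: 15.38
tool_pos: [0.4619, -0.0307, 0.1945]
tool_rot: [[-0.0, -0.086, 0.996], [0.0, 0.996, 0.086], [-1.0, 0.0, -0.0]]
contact_force: [1.7, 0.4, 0.9]
gripper_width: 0.0853
```

Emit:
{"fn": "apply_moves", "kwargs": {
  "deltas": [
    [8.54, [0, 4, 0], [0, 0, 0]],
    [8.54, [0, 8, 0], [0, 0, 0]],
    [8.54, [0, 11, 0], [0, 0, 0]],
    [8.54, [0, 11, 0], [0, 0, 0]],
    [8.54, [0, 11, 0], [0, 0, 0]]
  ]
}}

```text
clock: 15.8
tool_pos: [0.4554, 0.0791, 0.1942]
tool_rot: [[0.0, -0.09, 0.996], [0.0, 0.996, 0.09], [-1.0, 0.0, 0.0]]
contact_force: [-0.2, -0.9, 0.7]
gripper_width: 0.0855
```

```bash
python3 go.py .5 .1 .2 .088; python3 - <<'E'
from h import *
from plant import ctrl
ims=[]
for n,roi in(("top",(285,100,365,190)),("scene",(165,200,270,300))):
    c=ctrl.camera(n);H,S,V=cv2.split(cv2.cvtColor(c["img"],cv2.COLOR_BGR2HSV))
    m=(S<60)&(V>110)
    print(n,"plate",rect(c,m,.060,roi))
    if n=="scene":
        x0,y0,x1,y1=roi;k=np.zeros_like(m);k[y0:y1,x0:x1]=m[y0:y1,x0:x1]
        v,u=np.nonzero(k);zz=c["z_map"][v,u]
        P=np.c_[(u-c["cx"])/c["fx"]*zz,-(v-c["cy"])/c["fy"]*zz,-zz]@c["cam_to_world"][:3,:3].T+c["cam_to_world"][:3,3]
        P=P[P[:,2]>.04];co=np.linalg.lstsq(np.c_[P[:,:2],np.ones(len(P))],P[:,2],rcond=None)[0];print("slopes",co[:2],"h",co@[.613,-.17,1])
    x0,y0,x1,y1=roi
    ims.append(cv2.resize(c["img"],(400,300)))
    ims.append(cv2.resize(c["img"][y0:y1,x0:x1],(400,300)))
cv2.imwrite("pics/fin.png",np.vstack([np.hstack(ims[:2]),np.hstack(ims[2:])]))
E
```

```text
t 15.8 pos [0.4554 0.0791 0.1942] F [-0.1596 -0.8602  0.6638] w 85.5 yaw 0.09
shift cm [-0.5742  1.6811  4.631 ] rot [ 0.0023  0.0002 -0.0001] dist 4.9599759761813615
top plate (array([ 610.993 , -170.7648]), np.float32(110.70545), np.float32(67.45513), np.float32(0.09698718), 130)
scene plate (array([ 618.4083, -170.2009]), np.float32(123.245964), np.float32(68.66654), np.float32(0.09795493), 121)
slopes [ 0.6383 -0.7027] h 0.05954011534417336
```

View pics/fin.png

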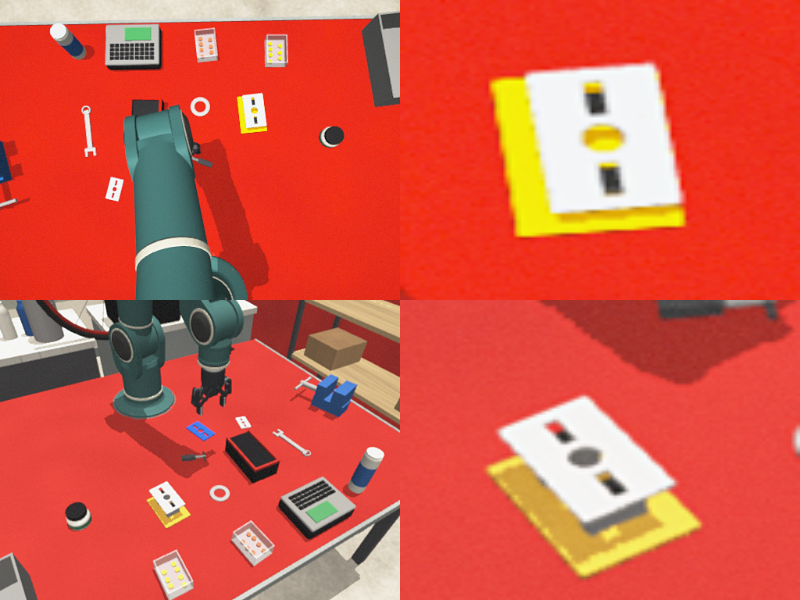

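The grey rail side (V>110) leaked into the scene mask, which spoils its fit and the slope. I'll redo it with a tighter mask.

```bash
python3 - <<'E'
from h import *
from plant import ctrl
c=ctrl.camera("scene");H,S,V=cv2.split(cv2.cvtColor(c["img"],cv2.COLOR_BGR2HSV))
k=np.zeros(S.shape,np.uint8);k[222:270,185:250]=((S<50)&(V>185))[222:270,185:250]
print(rect(c,k,.060))
n,l,st,_=cv2.connectedComponentsWithStats(k);k=(l==1+np.argmax(st[1:,4])).astype(np.uint8)
k=cv2.erode(k,np.ones((3,3)));v,u=np.nonzero(k);zz=c["z_map"][v,u]
P=np.c_[(u-c["cx"])/c["fx"]*zz,-(v-c["cy"])/c["fy"]*zz,-zz]@c["cam_to_world"][:3,:3].T+c["cam_to_world"][:3,3]
P=P[abs(P[:,2]-.06)<.012];co=np.linalg.lstsq(np.c_[P[:,:2],np.ones(len(P))],P[:,2],rcond=None)[0];print(len(P),"slopes",co[:2],"h",co@[.613,-.17,1])
E
```

```text
(array([ 613.4072, -170.0103]), np.float32(110.797295), np.float32(67.07254), np.float32(0.10102102), 103)
587 slopes [0.0031 0.0017] h 0.06079681826107117
```

```bash
python3 -c "
from plant import ctrl
print(ctrl.sign_off())"
```

```text
the job is handed in; nothing more can be done
None
```

The plate is on the marking rest, flat across both rails, and the job is handed in at about 16 s of the 53 s allowed.

**What I did:**
- **Slide:** I pushed the plate from its rear end with nearly closed fingers until 41–42 mm of its 110 mm (about 38%) stuck out, still flat.
- **Grip and carry:** I gripped the overhang at its sides, stopping at 64 mm opening with a 70 N grip, and carried it level to the rest.
- **Set down:** I lowered it slowly onto the rails until contact. The force peaked near 15 N, and I eased off before opening. I then backed straight up and moved clear.

**Last checks:**
- **Height and flatness:** The plate top is at about 61 mm (60 expected), with slopes of 0.003 or less.
- **Centring:** The mean of the two camera views puts the plate about 1 mm from the rest centre. Each view alone is within about 3 mm, because the views differ by about 2 mm.
- **Squareness:** Its yaw is 0.097–0.101 rad against about 0.088 for the rest, so about 0.01 rad off square.
- **Bad check, redone:** My first scene-view fit gave a wrong length and slope because the mask took in a grey rail side. The tighter mask gave the figures above.
- **Other items:** The lockring, grease jar and wrench show where they started in the last picture, and so does the chain tool, though the arm partly hides it in the top view. I compared these by eye, not by measurement.

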